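# Release and hold open the paint crate's gate

## Task

Open the gate of the plywood paint crate for a colleague who wants the paints: squeeze the lugs of the tall catch fully together first, then those of the low catch, then take the upright post on the gate and swing the gate out past its click-stop until it stands about square to the crate's front, or wider. The gate is sprung shut, so finish while still holding it wide open; leave the other things on the table where they are.

Things in the scene. Friction and masses are not known exactly. Their poses are not given: they have to be found in the camera images.
- crate: Plywood crate of paints, fixed, 250 (y) x 190 x 125 high mm. Origin: on the table under the middle of its front; x into the crate, away from the robot, y along the front to the gate's hinge. The front is closed by the gate; above it a top rail, 48 mm deep, top at z 125 mm, carries two catches that hook over the gate. A click-stop bracket juts 50 mm forward at y 68 to 120 mm, up to z 151 mm.
- tall_catch: Tall squeeze catch: aluminium base 40 x 62 (y) x 12 mm on the crate's top rail, two upright black lugs side by side along y, each 24 x 10 (y) mm, 40 mm tall, tops at z 177 mm. Across both lugs: 46 mm as found, 28 mm when in, centred on the origin. Origin: base underside, z 125 mm; axes as the crate's. Crate x 24 mm; y +30 or -70 mm (the other catch takes the other place).
- low_catch: Low squeeze catch: aluminium base 40 x 62 (y) x 12 mm on the crate's top rail, two upright black lugs side by side along y, each 24 x 10 (y) mm, 22 mm tall, tops at z 159 mm. Across both lugs: 46 mm as found, 28 mm when in, centred on the origin. Origin: base underside, z 125 mm; axes as the crate's. Crate x 24 mm; y +30 or -70 mm (the other catch takes the other place).
- tall_left (a joint): The tall catch's lug on the crate's +y side: travel inwards, 0 = out (locked, as found), 0.009 m = fully in. The two lugs of a catch are geared together and move alike. No spring: about 4 N of friction per catch holds them where they are left.
- tall_right (a joint): The tall catch's lug on the crate's -y side: travel inwards, 0 = out (locked, as found), 0.009 m = fully in. The two lugs of a catch are geared together and move alike. No spring: about 4 N of friction per catch holds them where they are left.
- low_left (a joint): The low catch's lug on the crate's +y side: travel inwards, 0 = out (locked, as found), 0.009 m = fully in. The two lugs of a catch are geared together and move alike. No spring: about 4 N of friction per catch holds them where they are left.
- low_right (a joint): The low catch's lug on the crate's -y side: travel inwards, 0 = out (locked, as found), 0.009 m = fully in. The two lugs of a catch are geared together and move alike. No spring: about 4 N of friction per catch holds them where they are left.
- gate (a joint): Aluminium gate (8 thick, 209 wide, z 15 to 115 mm): 0 = closed, grows as the free edge swings out to the crate's -x, clockwise from above; 1.571 = square to the front, stop at 1.8. Sprung shut: 3 N at the post when square. Click-stop between 0.6 and 1.0 rad: 3 N more at the post; let go beyond it, it falls back to about 1.0. Locked while a catch is out. Sweeps 215 mm round the hinge.
- gate_post (a point): Top centre of the round upright aluminium grip post on the gate: 16 mm diameter, top at z 171 mm, free from z 99 mm up. It stands 45 mm in front of the gate's mid-plane and 130 mm along the gate from the hinge axis, and moves with the gate. Being round, it can turn between the fingers.
- gate_hinge (a point): Point on the gate's upright hinge axis, fixed to the crate (crate x -8 mm, y +110 mm), 125 mm above the table.
- paper_cup: White paper cup, rim diameter 72, height 80 mm; bystander, loose. Origin under its centre.
- coffee_cup: Lidded brown takeaway coffee cup, 84 mm wide, 108 high; bystander, loose, left of the crate. Origin under its centre.
- foil_plate: Foil plate, diameter 150, height 20 mm; bystander, loose. Origin under its centre.
- water_bottle: Water bottle, diameter 66, height 200 mm; bystander, loose, left of the crate. Origin under its centre.
- ink_pot: Small ink jar, diameter 38, height 62 mm; bystander, loose, right of the crate. Origin under its centre.
- paint_pot: Paint jar, diameter 48, height 70 mm; bystander, loose, right of the crate. Origin under its centre.
- sketch_pad: Sketch pad 150 x 110 x 12 mm lying flat; bystander, loose. Origin under its centre.

How it is judged (in metres and radians):
On the way, in this order (a step that is already met when the one before it is completed fails the run):
1. the tall catch is squeezed in while the low catch is still out (value of joint each of tall_left, tall_right above 0.007 m and value of joint each of low_left, low_right below 0.003 m), for 0.1 s.
2. then the low catch is squeezed in, the tall one still in, the gate not yet swung (value of joint each of low_left, low_right, tall_left, tall_right above 0.007 m and value of joint gate below 0.3 rad), for 0.1 s.
3. the gate is swung past its click-stop by the fingers (value of joint gate above 1.15 rad and contact force between the fingers and gate above 0.5 N), for 0.1 s.
At the end, for the whole second after the job is handed in: Both catches are in (each lug at least 7 of its 9 mm), and the gate stands at 1.35 rad (77 degrees) or wider, still (under 0.1 rad/s), held there by the robot's fingers (over 0.5 N between them and the gate), not propped on any of the loose things (value of joint gate above 1.35 rad and velocity of joint gate between -0.1 and 0.1 rad/s and contact force between the fingers and gate above 0.5 N and value of joint each of tall_left, tall_right, low_left, low_right above 0.007 m and contact force between gate and paper_cup below 0.3 N and contact force between gate and coffee_cup below 0.3 N and contact force between gate and foil_plate below 0.3 N and contact force between gate and water_bottle below 0.3 N and contact force between gate and ink_pot below 0.3 N and contact force between gate and paint_pot below 0.3 N and contact force between gate and sketch_pad below 0.3 N); the arm keeps its last pose, push and grip.
It fails at once if one of the loose things on the table is moved by more than 30 mm (distance of any of paper_cup, coffee_cup, foil_plate, water_bottle, ink_pot, paint_pot, sketch_pad from where it was at the start of the episode above 0.03 m).
It also fails if it takes over 58 s, if anything falls off the work surface, if the arm or the gripper's body presses on something with over 40 N, if the wrist force passes 120 N, or if a joint passes its speed limit or range.

## Robot

A 6-joint arm with a two-finger parallel gripper is mounted at the origin on the work surface. World frame = base frame: x ahead of the robot, y to its left, z up, the work surface at z = 0. Lengths are in mm, angles in rad, forces in N, time in s.
With the tool pointing down it reaches from about 275 to 825 mm from the base axis. Payload 5.2 kg.
Tool frame: the origin (TCP) lies at the very end of the fingers, on their centre line; the grasp point (between the pads) lies 19 mm behind it; z points along the fingers, y is the direction in which the jaws open and shut (so a half turn about z gives the same grasp; the last joint's range is limited). The gripper opens to 93 mm and grips with 3 to 60 N. Pads are 15 mm wide; open, the fingers measure 128 mm over their backs; the gripper's body (75 mm by 188 mm) begins 65 mm behind the grasp point.
Start: joints at [1.002, 0.259, 1.535, -0, 1.348, -0.203], TCP at [196.712, 513.624, 218.653] pointing down, gripper open.
Joint ranges: [-3.14, 3.14], [-0.91, 2.08], [0.19, 2.58], [-1.22, 4.36], [0.22, 2.71], [-3.12, 3.12]. Speed limits (rad/s): [2.57, 2.57, 3.14, 3.14, 3.14, 3.14].

## Interface

Orientations are given as [roll, pitch, yaw] about the fixed x, y, z axes, in that order (R = Rz(yaw) Ry(pitch) Rx(roll)).
In Python, from bench import robot gives the robot as it stands. The module is installed in compiled form; this text tells all that it offers. Calls block until the motion is done:
- robot.move_ptp(position, orientation): joint-space move of the TCP to a pose.
- robot.move_linear(position, ori=None, speed=150, f_stop=None): straight line of the TCP; ori=None keeps the orientation; speed is the mean speed in mm/s. With f_stop (N) it stops when the force on the tool has changed by that much, and returns True; else False.
- robot.move_j(angles): joint-space move.
- robot.move_gripper(opening): opening from 0.0 (shut) to 1.0 (fully open); the grip force is fixed at half the most; returns when the fingers have stopped.
- robot.sleep(seconds).
- robot.inverse_kinematics(position, orientation): joint angles nearest the present ones, or None.
- robot.get_image(name): name is "scene" or "top" or "wrist"; returns a dict with "img" (480x640x3 uint8, blue, green, red), "fovy" (degrees; the focal length in pixels is half the picture's height over the tangent of half this angle, whatever the lens; pixels are square), "cx", "cy" (the principal point, pixels), "eye" and "orientation" of the camera in the world. Camera axes: x right, y down, z forward; pixel columns grow to the right and rows downward; lengths in mm; the calibration is good to about 2 mm. The wrist camera is an equidistant fisheye: a pixel r from the principal point sees the ray r / f radians off the axis. A picture is of the moment at which its call begins. There is no depth.
A pose or a line that the arm cannot do raises robot.MotionError and nothing moves.
- robot.hand_in(): hands the job in, once; it reports no verdict.
Readings, each from a call of its own:
- robot.current_t(): time.
- robot.current_qpos(): joint angles.
- robot.current_joint_vel(): joint speeds.
- robot.current_joint_efforts(): joint torques, N m.
- robot.current_tcp_pos(): TCP position.
- robot.current_eef_rot(): TCP orientation.
- robot.current_contact_force(): force on the tool from outside, world axes, zero at the start.
- robot.current_ft_torque(): the same for the moment, N m.
- robot.current_gripper_width(): opening from 0.0 (shut) to 1.0 (fully open).
Only numpy, scipy, OpenCV 4.12 (cv2) and the standard library are available. Lean on these libraries where they do the work, as an engineer would, in place of code of your own. Each camera call takes 0.05 s, during which the arm holds its last target. There are 200 camera calls.

## Working session

There is one attempt and no reset: what is moved stays moved. The work goes in short steps, each a Python script; the robot and the scene stay as the last script left them, time stands still between calls to the robot, and variables do not carry over. Pictures are saved under pics/ and viewed, about 8 in all and at most 12, crops included, and the job is handed in when it is done.

```bash
mkdir -p pics
cat > h.py <<'E'
import numpy as np, cv2
from bench import robot
from scipy.spatial.transform import Rotation as R
def cam(name):
    d=robot.get_image(name); o=np.array(d["orientation"],float)
    d["R"]=o if o.shape==(3,3) else R.from_euler('xyz',o).as_matrix()
    d["f"]=240/np.tan(np.radians(d["fovy"])/2); d["fish"]=name=="wrist"; return d
def ray(d,u,v):
    x=np.array([u-d["cx"],v-d["cy"]])/d["f"]
    if d["fish"]:
        r=np.linalg.norm(x); c=np.array([*(x/max(r,1e-9)*np.sin(r)),np.cos(r)])
    else: c=np.array([*x,1.])
    return d["R"]@c
def at_z(d,u,v,z):
    r=ray(d,u,v); e=np.array(d["eye"],float); return e+r*(z-e[2])/r[2]
E
python3 - <<'E'
from h import *
for n in ["scene","top"]:
    d=cam(n); cv2.imwrite(f"pics/{n}0.png",d["img"]); print(n,d["fovy"],d["cx"],d["cy"],d["eye"],d["orientation"])
    print(ray(d,320,240))
print(robot.current_eef_rot(),robot.current_t())
E
```

```text
scene 51.7447059851504 322.02482942710265 245.16573310639887 [1183.21150643 -323.03271975  777.26236734] [-2.34580478e+00  1.90933129e-03  1.03690504e+00]
[-0.62403482  0.36261345 -0.69225554]
top 49.66908933008318 318.51300091010205 233.7239974774089 [ 518.93649844  -21.50167929 1315.00662707] [-3.07441484  0.00907864 -1.54479887]
[ 0.05487274  0.00762709 -0.99854168]
[-3.14000822e+00 -2.97174619e-04  2.77581197e+00] 0.1
```

View pics/scene0.png

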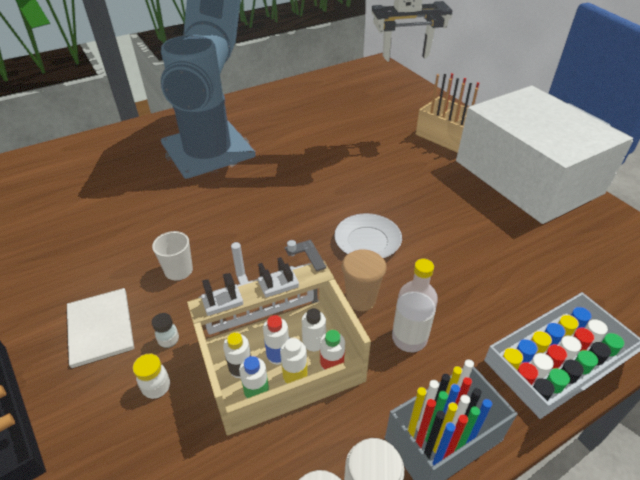

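View pics/top0.png

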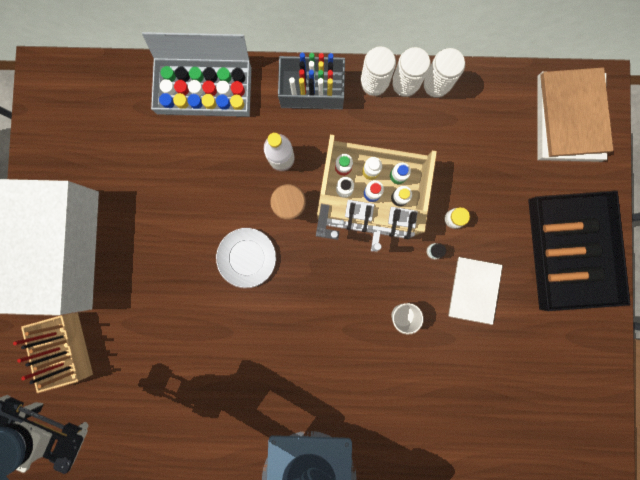

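The scene view shows the catches at about (222,290) and (277,272), and the post at (238,262). The top view shows the catches at (360,215) and (403,222), the post at (376,240), and the bracket at (323,222). I'll enlarge both.

Run:
```python
import cv2,numpy as np
s=cv2.imread("pics/scene0.png")[225:345,180:340]; t=cv2.imread("pics/top0.png")[130:260,300:460]
a=cv2.resize(s,None,fx=5,fy=5,interpolation=cv2.INTER_CUBIC)[:300+300]
cv2.imwrite("pics/c1.png",a)
cv2.imwrite("pics/c2.png",cv2.resize(t[60:130],None,fx=5,fy=5,interpolation=cv2.INTER_CUBIC))
```

```text
(no output)
```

View pics/c1.png

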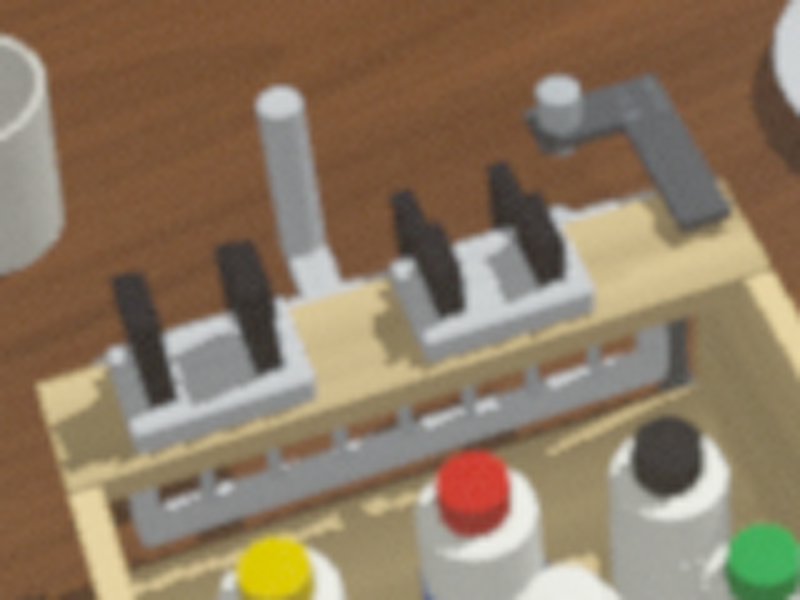

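View pics/c2.png

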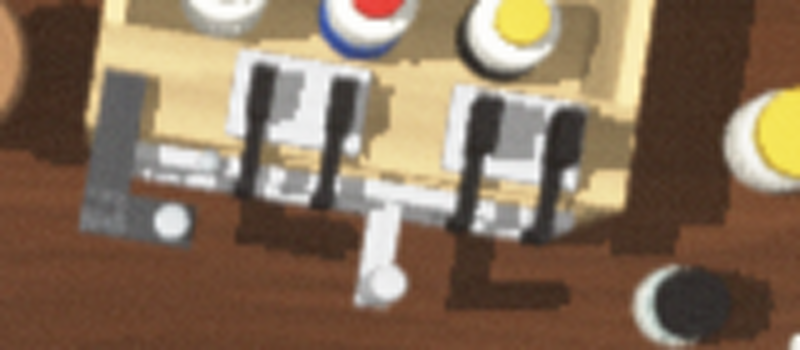

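Run:
```python
from h import *
from scipy.optimize import least_squares
t,s=cam("top"),cam("scene")
T=lambda u,v:(300+u/5,190+v/5); S=lambda u,v:(180+u/5,225+v/5)
# crate pts (top view, z=137 base corners), scene too
P=[((44,61),t,T(237,52)),((44,-1),t,T(372,72)),((4,61),t,T(228,135)),((44,-39),t,T(455,85)),((44,-101),t,T(587,103)),((4,-39),t,T(445,175)),
 ((44,-101),s,S(135,438)),((44,-39),s,S(314,383)),((4,-101),s,S(108,352)),((44,-1),s,S(430,352)),((44,61),s,S(592,295)),((4,-1),s,S(393,268))]
W=np.array([at_z(d,*uv,137)[:2] for _,d,uv in P]); C=np.array([p[0] for p in P],float)
def tf(p,c): a=p[2]; M=np.array([[np.cos(a),-np.sin(a)],[np.sin(a),np.cos(a)]]); return c@M.T+p[:2]
r=least_squares(lambda p:(tf(p,C)-W).ravel(),[600,-50,0],loss='soft_l1')
print(r.x,"resid\n",(tf(r.x,C)-W).round(1).tolist())
def tri(a,b):
    e1,e2=np.array(t["eye"]),np.array(s["eye"]);r1=ray(t,*a);r2=ray(s,*b)
    k=np.linalg.lstsq(np.c_[r1,-r2],e2-e1,rcond=None)[0];x,y=e1+k[0]*r1,e2+k[1]*r2
    return ((x+y)/2).round(1),np.linalg.norm(x-y).round(1)
inv=lambda w:(lambda a:np.array([[np.cos(a),np.sin(a)],[-np.sin(a),np.cos(a)]])@(np.array(w)[:2]-r.x[:2]))(r.x[2])
for n,a,b in [("post",T(387,280),S(280,98)),("pin",T(173,220),S(560,82))]:
    p,g=tri(a,b);print(n,p,g,"crate",inv(p))
print("post z171 top",at_z(t,*T(387,280),171),"model",tf(r.x,np.array([[-53,-20.]])))
# where would lug outer-top back corners project, for tall vs low at each place
for y in (30,-70):
  for z in (177,159):
    for yy in (y-18,y+18):
      w=np.array([*tf(r.x,np.array([[24.,yy]]))[0],z]);c=s["R"].T@(w-s["eye"]);uv=c[:2]/c[2]*s["f"]+[s["cx"],s["cy"]]
      print(y,z,"c1 px of lug-top centre",((uv-[180,225])*5).round())
```

```text
[ 626.9981296  -127.93140889  -12.68675789] resid
 [[2.1, 0.1], [2.3, 0.4], [0.6, 1.7], [2.8, 0.6], [2.1, -0.7], [4.4, 1.5], [-0.7, -1.8], [-1.9, 0.4], [-1.5, -2.4], [-4.9, -0.8], [-3.0, 1.9], [-4.1, -1.5]]
post [ 572.  -138.9  171.8] 1.4 crate [-53.28277266 -17.49429588]
pin [597.8 -43.5 153.8] 3.3 crate [-39.12673198  80.31371255]
post z171 top [ 571.78366529 -139.6502809   171.        ] model [[ 571.97979924 -141.4215284 ]]
30 177 c1 px of lug-top centre [429. 211.]
30 177 c1 px of lug-top centre [530. 179.]
30 159 c1 px of lug-top centre [433. 247.]
30 159 c1 px of lug-top centre [533. 216.]
-70 177 c1 px of lug-top centre [133. 303.]
-70 177 c1 px of lug-top centre [242. 269.]
-70 159 c1 px of lug-top centre [142. 339.]
-70 159 c1 px of lug-top centre [249. 305.]
```

```bash
cat >> h.py <<'E'
CR=np.array([627.,-127.9]); YAW=-0.1204
Mz=lambda a:np.array([[np.cos(a),-np.sin(a)],[np.sin(a),np.cos(a)]])
w=lambda x,y:CR+Mz(YAW)@np.array([x,y],float)
inv=lambda p:Mz(-YAW)@(np.array(p)[:2]-CR)
H=np.array([-8.,110.])
post=lambda th:w(*(H+Mz(-th)@np.array([-45.,-130.])))
E
python3 - <<'E'
from h import *
t=cam("top")
for n,u,v,z in [("plate",246,258,20),("coffee",288,202,108),("bottle",275,140,190),("paper",407,318,80),("ink",437,252,62),("pad",475,291,12)]:
    p=at_z(t,u,v,z); print(n,p.round(),"crate",inv(p).round())
print("tall",w(24,-70),"low",w(24,30),"end post",post(1.5))
for a in (YAW,YAW+np.pi):
  for p in [(*w(24,-70),141),(*w(24,30),141),(*post(0),130),(*post(1.55),130)]:
    q=robot.inverse_kinematics(p,[np.pi,0,a]); print(a,None if q is None else np.round(q,2))
E
```

```text
plate [540. 172.  20.] crate [-122.  287.]
coffee [673.  65. 108.] crate [ 22. 197.]
bottle [799.  92. 190.] crate [144. 239.]
paper [ 408. -222.   80.] crate [-206. -120.]
ink [ 566. -295.   62.] crate [ -41. -173.]
pad [ 473. -401.   12.] crate [-120. -290.]
tall [ 642.41860364 -200.27587072] low [ 654.42953575 -100.99980356] end post [504.66109127  33.65503139]
-0.1204 [-0.47  0.53  1.32 -0.    1.29  1.22]
-0.1204 [-0.32  0.51  1.35 -0.    1.28  1.37]
-0.1204 [-0.43  0.4   1.56 -0.    1.18  1.26]
-0.1204 [-0.14  0.27  1.76 -0.    1.12  1.55]
3.021192653589793 [-0.47  0.53  1.32  0.    1.29 -1.92]
3.021192653589793 [-0.32  0.51  1.35  0.    1.28 -1.77]
3.021192653589793 [-0.43  0.4   1.56  0.    1.18 -1.88]
3.021192653589793 [-0.14  0.27  1.76  0.    1.12 -1.59]
```

Run:
```python
from h import *
robot.move_linear([197,514,300],speed=200)
o=[np.pi,0,YAW+np.pi]
robot.move_ptp([520,-60,300],o)
robot.move_ptp([*w(24,-20),240],o)
robot.move_gripper(0.7)
d=cam("wrist"); cv2.imwrite("pics/w1.png",d["img"]); print(d["eye"],d["fovy"],robot.current_tcp_pos(),robot.current_t(),robot.current_contact_force())
np.save("w1.npy",{k:d[k] for k in d if k!="img"},allow_pickle=True)
```

```text
[ 579.63433833 -141.39448109  406.37676722] 65.70646984690485 [ 648.37260205 -150.6762593   239.9334513 ] 4.575 [-0.83776612  0.35167531  0.14467584]
```

View pics/w1.png

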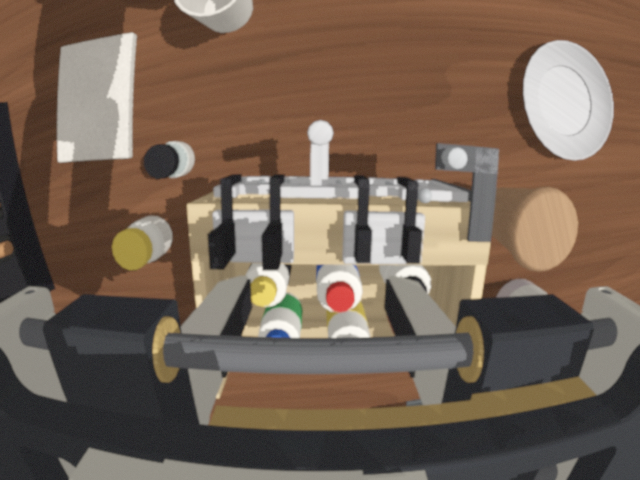

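The close view shows the taller lugs on the left, at (222,245) and (272,245), and the low ones at (363,242) and (411,242). The post top is at (320,131).

Run:
```python
from h import *
d=np.load("w1.npy",allow_pickle=True).item()
for n,u,v,z in [("post",320,131,171),("bF -101?",214,212,137),("bF -39",293,212,137),("bB -39",293,263,137),("bF -1",346,213,137),("bF 61",423,213,137),("bB 61",424,263,137),
 ("tallR top",222,244,177),("tallL top",273,244,177),("lowR top",363,244,159),("lowL top",411,244,159),("pin",457,158,155)]:
    print(n,inv(at_z(d,u,v,z)).round(1))
```

```text
post [-54.3 -17.7]
bF -101? [  3.1 -97.4]
bF -39 [  3.6 -37.3]
bB -39 [ 43.1 -37.9]
bF -1 [4.4 1.8]
bF 61 [ 3.8 60.6]
bB 61 [43.6 64.3]
tallR top [ 17.2 -81.7]
tallL top [ 17.2 -47.8]
lowR top [22.1 12.3]
lowL top [22.1 46.7]
pin [-39.4  78.9]
```

Tall is at y −70. The near view moves the crate by about +2 mm in y, so I'll apply that and squeeze the tall catch.

```bash
cat >> h.py <<'E'
CR=w(0,1.9)
O=[np.pi,0,YAW+np.pi]
E
python3 - <<'E'
from h import *
robot.move_linear([*w(24,-70),215],O,speed=120)
print(robot.move_linear([*w(24,-70),143],O,speed=70,f_stop=8))
print(robot.current_tcp_pos(),robot.current_contact_force(),robot.current_gripper_width())
robot.move_gripper(0.0); robot.sleep(0.3)
print(robot.current_gripper_width(),robot.current_gripper_width()*93,robot.current_contact_force(),robot.current_t())
robot.move_gripper(0.7)
robot.move_linear([*w(24,-70),215],O,speed=120)
robot.move_linear([*w(24,0),240],O,speed=150)
d=cam("wrist"); cv2.imwrite("pics/w2.png",cv2.resize(d["img"][110:280,180:500],None,fx=2.5,fy=2.5)); print(robot.current_t())
E
```

```text
False
[ 643.01837809 -198.60893154  143.64971967] [ 0.72257659 -0.35580879  1.28761795] 0.7010710473770557
0.28345655695273136 26.361459796604017 [-1.38812191 -5.55615789  0.82362031] 7.35
9.5917
```

View pics/w2.png

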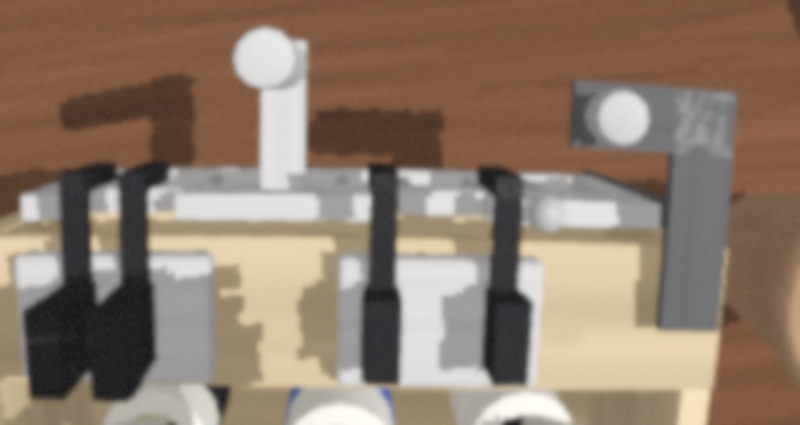

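The tall lugs are now close together, at (76,340) and (138,340), while the low ones are still apart at (382,340) and (508,340). Low catch next.

Run:
```python
from h import *
robot.move_linear([*w(24,29.5),215],O,speed=120)
print(robot.move_linear([*w(24,29.5),141],O,speed=70,f_stop=8))
print(robot.current_tcp_pos(),robot.current_contact_force())
robot.move_gripper(0.0); robot.sleep(0.3)
print(robot.current_gripper_width()*93,robot.current_contact_force(),robot.current_t())
robot.move_gripper(0.7)
robot.move_linear([*w(24,29.5),215],O,speed=120)
robot.move_linear([*post(0),240],O,speed=150)
robot.move_gripper(0.55)
d=cam("wrist"); cv2.imwrite("pics/w3.png",cv2.resize(d["img"][110:280,180:500],None,fx=2.5,fy=2.5)); print(robot.current_t())
m=d["img"]
np.save("w3.npy",{k:d[k] for k in d if k!="img"},allow_pickle=True)
```

```text
False
[654.99750211 -99.71111235 141.68850359] [ 0.07258176  0.28534895 -0.25086393]
26.77281239102795 [-0.81801678 -6.27513122  2.0571604 ] 12.2667
15.1583
```

View pics/w3.png

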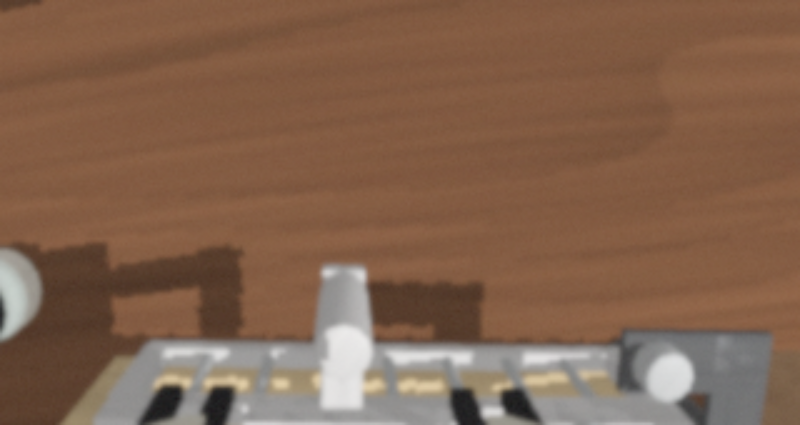

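Both pairs of lugs are now close together, at (165/215,405) and (465/520,405). The post top is at about (348,347), centred under the jaws. Next I grip it and swing the gate.

Run:
```python
from h import *
d=np.load("w3.npy",allow_pickle=True).item(); print(inv(at_z(d,319.2,248.8,171)))
print(robot.move_linear([*post(0),130],O,speed=80,f_stop=8))
robot.move_gripper(0.0); robot.sleep(0.2)
print(robot.current_gripper_width()*93,robot.current_contact_force(),robot.current_t())
for th in np.arange(0.1,1.56,0.1):
    robot.move_linear([*post(th),130],O,speed=60)
    f=Mz(-YAW)@robot.current_contact_force()[:2]
    print(round(th,2),f.round(1),round(robot.current_gripper_width()*93,1),round(robot.current_t(),1))
    if np.hypot(*f)>40: print("abort");break
d=cam("wrist"); cv2.imwrite("pics/w4.png",d["img"])
d=cam("top"); cv2.imwrite("pics/t4.png",cv2.resize(d["img"][120:340,200:520],None,fx=2.5,fy=2.5))
```

```text
[-54.82634871 -17.91431753]
False
15.505167857018144 [ 0.07136809 -2.88524724  0.06749803] 17.5417
0.1 [ 0.3 -5.6] 15.3 17.9
0.2 [-1.4 -5.5] 15.5 18.3
0.3 [-3.6 -6.7] 15.6 18.7
0.4 [-3.6 -7.4] 15.7 19.1
0.5 [-6.6 -7.9] 15.8 19.5
0.6 [-8.8 -9.7] 15.8 19.8
0.7 [-10.2 -11.9] 15.3 20.2
0.8 [-11.9  -7.5] 15.4 20.6
0.9 [-10.5  -2.5] 15.6 21.0
1.0 [-5.8 -4.3] 16.0 21.4
1.1 [-5.9 -3.1] 15.5 21.8
1.2 [-4.3 -2.7] 15.2 22.1
1.3 [-4.2 -3.7] 15.5 22.5
1.4 [-3.7 -3.7] 15.5 22.9
1.5 [-3.4 -2.7] 15.2 23.3
```

View pics/w4.png

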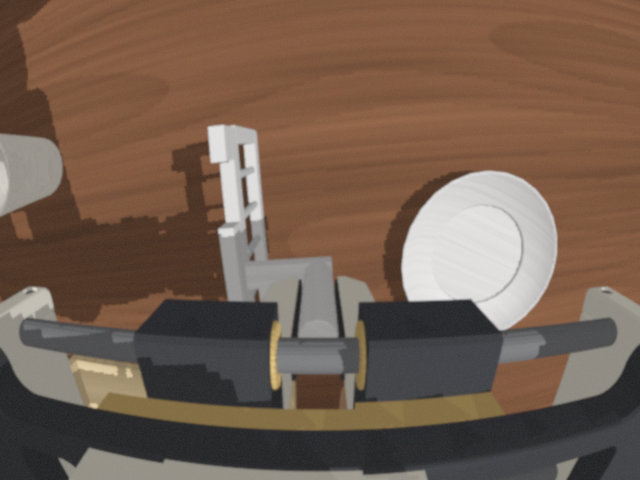

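The gate stands nearly square, from (238,290) to (220,135), with the post between the fingers at (318,320). I'll widen it slightly, let it settle and do a last check.

Run:
```python
from h import *
robot.move_linear([*post(1.58),130],O,speed=40); robot.sleep(0.8)
print(robot.current_gripper_width()*93,robot.current_contact_force(),robot.current_t(),np.abs(robot.current_joint_vel()).max())
d=cam("wrist")
p,q=[inv(at_z(d,*uv,115)) for uv in [(213,127),(222,232)]]; print("edge angle from -x (deg), old px",np.degrees(np.arctan2(*(p-q)[::-1])))
d=cam("scene"); cv2.imwrite("pics/s5.png",cv2.resize(d["img"][180:340,180:380],None,fx=3.7,fy=3.7))
```

```text
15.53744121115065 [-2.14549411 -4.26473547 -9.33098522] 24.6167 0.0016017398135662888
edge angle from -x (deg), old px -177.19075464581965
```

View pics/s5.png

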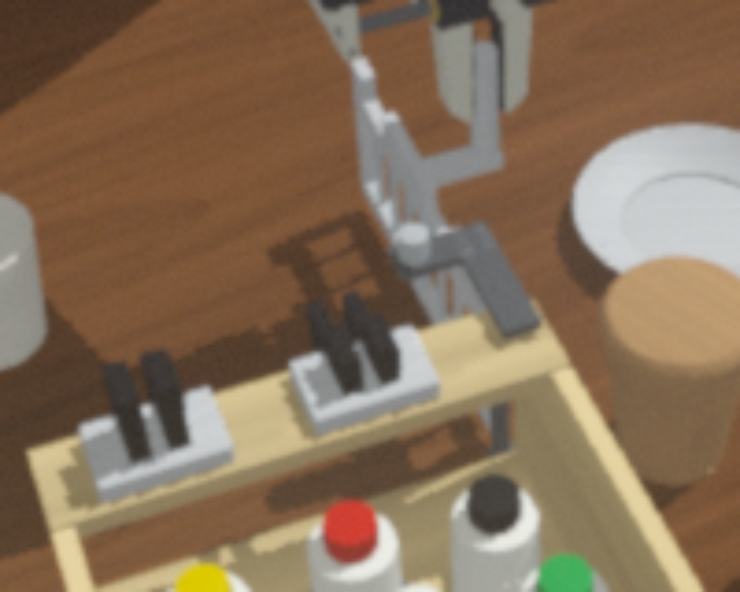

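Both catches are in, with lugs together at (140,400) and (345,345). The gate is square with the post held at (485,70), clear of the plate and the cup. Handing in.

```bash
python3 -c "
from h import *
robot.hand_in(); print(robot.current_t())"
```

```text
the job is handed in; nothing more can be done
the job is handed in; nothing more can be done
```

I squeezed the tall catch (at y −70), then the low one. I then gripped the post, swung the gate past its click-stop to about square, and handed in while still holding it there.

- **Catches:** The jaws stopped at about 26.4 mm on the tall catch and 26.8 mm on the low one. That is slightly under the nominal 28 mm across lugs that are fully in. The last picture shows both pairs of lugs together.
- **Gate:** I drove the post to the 1.58 rad point. The pull rose and then dropped as the gate passed 0.6–1.0 rad, which fits the click-stop. A rough edge measurement, with pixels read from the picture at the 1.5 rad command, put the gate within about 3° of square.
- **Hold:** The jaws are closed on the post at 15.5 mm (16 mm nominal) and the arm is still. The horizontal force on the tool is about 4.8 N.
- **Disagreement:** The wrist reading showed about 9 N vertical at the end, which I did not explain; it is well under the limits.
- **Loose things:** The gate stands clear of all of them and none looked moved, but I did not re-measure their positions.
- **Time:** The last clock reading before handing in was about 24.6 s of the 58 s allowed.

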